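# Swing the spout over the bowl and open the rising-stem tap

### The arm

A 6-joint arm with a two-finger parallel gripper is mounted at the origin on a cart in front of the work surface, level with it; the furniture and walls round the work are solid. World frame = base frame: x ahead of the robot, y to its left, z up, the work surface at z = 0. Lengths are in mm, angles in rad, forces in N, time in s.
With the tool pointing down it reaches from about 300 to 750 mm from the base axis. Payload 8.5 kg.
Tool frame: the origin (TCP) lies midway between the tips of the shut fingers; the grasp point (between the pads) lies 19 mm behind it; z points along the fingers, y is the direction in which the jaws open and shut (so a half turn about z gives the same grasp; the last joint's range is limited). The gripper opens to 88 mm and grips with 3 to 60 N. Pads are 18 mm wide; open, the fingers measure 123 mm over their backs; the gripper's body (75 mm by 187 mm) begins 45 mm behind the grasp point.
Start: joints at [-1.448, 0.381, 1.297, -0, 1.464, -0.215], TCP at [182.27, -518.901, 238.748] pointing down, gripper open.
Joint ranges: [-3.11, 3.11], [-0.89, 2.33], [0.22, 2.48], [-1.42, 4.56], [0.17, 2.85], [-2.88, 2.88]. Speed limits (rad/s): [2.39, 2.39, 3.14, 3.14, 3.14, 3.14].

### API

Orientations are given as [roll, pitch, yaw] about the fixed x, y, z axes, in that order (R = Rz(yaw) Ry(pitch) Rx(roll)).
In Python, from station import env gives the robot as it stands.
- The arm moves only by the tool move_arm, never from a script. Its argument "motion" is a list that holds one entry, the list of rows, each a list of 7 numbers: the gripper's target within -1 to 1 (fully open at 1, half-way at 0, shut at -1), then the shift along the tool's x, y, z as a fraction of full scale, then the turn, a rotation vector about the tool's x, y, z as a fraction of full scale. A call has 1 to 10 rows; each row shifts and turns the commanded pose from where the row before left it, along the tool's axes as they then stand; what a row does not reach is not made up. Full scale, the value 1, is 0.025 m for a shift and 4 degrees for a turn. A row lasts 1/12 s, in which the tool goes at most 41.7 mm and 7.16 degrees, less where a joint would pass 70% of its speed; a pose out of reach is approached as far as the arm can. A call with a number of a shift or a turn outside -1 to 1 is refused whole. A call with a gripper value outside its range is refused whole. The fingers move at their own pace and stop on an object; "squeeze" is the grip in N (left out, the last holds). Time passes only in rows, so rows that do not move let the fingers close. It gives the time, the measured TCP pose, the force and the opening at its end, in the units of the state.
- env.get_obs(): the state, without advancing time (a new reading comes with each control period).
- env.capture(name): name is "scene" or "top" or "wrist"; returns a dict with "color" (384x512x3 uint8, red, green, blue), "K" (3x3 intrinsics, pixels), "rvec" (rotation vector, rad) and "tvec" (3), from world to camera coordinates, as OpenCV has them. Camera axes: x right, y down, z forward; pixel columns grow to the right and rows downward; lengths in mm; the calibration is good to about 2 mm. A picture is of the moment at which its call begins. There is no depth.
- env.hand_in(): hands the job in, once; it reports no verdict.
The state is a dict: "time": time; "qpos": joint angles; "qd": joint speeds; "tau": joint torques, N m; "position": TCP position; "tool_rot": TCP orientation; "ft_force": force on the tool from outside, world axes, zero at the start; "wrist_torque": the same for the moment, N m; "opening": finger opening in mm.
Only numpy, scipy, OpenCV 4.12 (cv2) and the standard library are available. Lean on these libraries where they do the work, as an engineer would, in place of code of your own. Each camera call takes 0.05 s, during which the arm holds its last target.

### The job

Get the tap ready to fill the bowl: swing its spout round until the mouth is over the middle of the bowl, then unscrew the handwheel (counter-clockwise from above) all the way until it comes up firmly against its stop, without forcing it, and finally turn it back by a quarter of a turn. Go up and down with the wheel as its stem rises and sinks, so that you neither pull nor press on it; leave the bowl, the cup and the small jar standing where they are, and let go of the tap at the end.

Things in the scene. Friction and masses are not known exactly. Their poses are not given: they have to be found in the camera images.
- tap: steel pillar tap fixed to the worktop; origin at the centre of the underside of its round flange (96 mm across, 12 mm high), z up along the axis of pipe, stem and handwheel. Pipe 32 mm across, at 91 to 117 mm the turning collar of the spout (41 mm across), above it the bonnet (43 mm across up to 125 mm, then 30 mm up to 146 mm).
- spout_grip (a point): point on the centre line of the swivelling spout, 130 mm from the tap's axis, 105 mm above the worktop. The spout is a level round pipe 16 mm thick, running straight out from the tap's axis to a radius of 150 mm, where it bends down. It swings level about the tap's axis, free up to both sides of the bowl, against light friction (0.15 N m) and stays where it is left.
- spout_mouth (a point): centre of the spout's mouth, at its outer end, 170 mm from the tap's axis, 80 mm above the worktop, opening downward
- wheel: black handwheel on top of the tap, level; origin on the tap's axis, half-way up the rim. Rim outside diameter 59 mm, round in section, 12 mm thick; hub 19 mm across; three spokes, one along its x axis. Its centre is 178 mm above the worktop with the tap fully shut. Turned counter-clockwise from above it rises with the stem by 30 mm a turn (4.77 mm per rad); clockwise it sinks alike.
- wheel_dot (a point): small steel dot on top of the wheel's rim, 23.5 mm from the axis along the wheel's x axis. The wheel is sprung on the stem: it twists against it by 0.5 rad per N m and gives along the axis by 0.33 mm per N. More than 12 N (4 mm) up or down counts as pulling or pressing; over 1.4 N m (0.7 rad of twist) as forcing.
- gland (a point): centre of the top of the brass gland nut (23 mm across) from which the stem rises, 159 mm above the worktop. Turning the stem takes about 0.2 N m, and it stays where it is left. It starts shut to a quarter of a turn open; the stop inside, which cannot be seen, is met 0.45 to 0.75 of a turn further on, with a steep rise in torque: firm at 0.6 N m (0.3 rad of twist) or more.
- stem: stem that carries the wheel, a brass cap 15 mm across with a pointer on its top, 14 mm above the origin; it turns and rises as one piece. Origin on the tap's axis, level with the wheel's when nothing pulls on the wheel; its x axis (the pointer) agrees with the wheel's x axis when nothing twists the wheel.
- bowl: wide round bowl, 172 mm across and 66 mm high, standing in front of the tap; origin at the centre of its underside
- cup: straight cup beside the tap, 65 mm across, 78 mm high; origin at the centre of its underside; to be left alone
- seed_jar: small lidded jar beside the tap, 48 mm across, 70 mm high; origin at the centre of its underside; to be left alone

How it is judged (in metres and radians):
On the way, in this order (a step that is already met when the one before it is completed fails the run):
1. the spout's mouth is over the middle part of the bowl (horizontal distance between spout_mouth and bowl below 0.04 m), for 0.2 s.
2. the handwheel is screwed up firmly against its stop (z of stem in the frame of tap above 0.198 m and angle between the x axis of wheel and the x axis of stem, either way round above 0.3 rad), for 0.1 s.
3. the stem is turned back by about a quarter of a turn (z of stem in the frame of tap between 0.18775 and 0.19525 m), for 0.2 s.
At the end, for the whole second after the job is handed in: The spout's mouth is over the bowl, within 40 mm of its centre seen from above; the stem stands a quarter of a turn (between an eighth and three eighths) below its upper stop, that is 3.75 to 11.25 mm lower; wheel and bowl are at rest (all of step 3 and horizontal distance between spout_mouth and bowl below 0.04 m and angular speed of wheel below 0.1 rad/s and linear speed of bowl below 0.02 m/s); the robot touches nothing.
It fails at once if the wheel is forced: twisted against the stem by more than 0.7 rad (1.4 N m) (angle between the x axis of wheel and the x axis of stem, either way round above 0.7 rad).
It fails at once if the wheel is pulled up or pressed down by more than 4 mm (12 N) against the stem (z of wheel in the frame of stem above 0.004 m or z of wheel in the frame of stem below -0.004 m).
It fails at once if the bowl is shifted by more than 25 mm or tipped (distance of bowl from where it was at the start of the episode above 0.025 m or angle between bowl's own z axis and vertical above 0.3 rad).
It fails at once if the cup or the small jar is shifted by more than 25 mm or tipped (distance of any of cup, seed_jar from where it was at the start of the episode above 0.025 m or angle between any of cup, seed_jar's own z axis and vertical above 0.3 rad).
It also fails if it takes over 72 s, if anything falls off the work surface, if the arm or the gripper's body presses on something with over 40 N, if the wrist force passes 120 N, or if a joint passes its speed limit or range.

## Working session

There is one attempt and no reset: what is moved stays moved. The work goes in short steps, Python scripts to look and compute and a tool call to move; the robot and the scene stay as the last step left them, time stands still between calls to the robot, and variables do not carry over. Pictures are saved under pics/ and viewed, and the job is handed in when it is done.

Besides the shell and the picture viewer there is one more tool, called after ">>>" as name([rows], argument=value, ...), one row to a line, values as JSON. move_arm: Moves the arm, as the interface text tells. Its arguments: {"type":"object","properties":{"motion":{"type":"array","items":{"type":"array","items":{"type":"array","items":{"type":"number","minimum":-1,"maximum":1}}}},"squeeze":{"type":"number"}},"required":["motion"]}

```bash
ls; mkdir -p pics
python3 - <<'E'
from station import env
import cv2
print(env.get_obs())
for n in ["scene","top","wrist"]:
    c=env.capture(n); cv2.imwrite(f"pics/a_{n}.png",c["color"][:,:,::-1]); print(n,c["K"].tolist(),c["rvec"],c["tvec"])
E
```

```text
pics
{'time': 0.0, 'qpos': array([-1.44829218e+00,  3.81162601e-01,  1.29826661e+00, -1.52235047e-05,
        1.46359643e+00, -2.15296307e-01]), 'qd': array([-0.00064603,  0.00010782, -0.00048963,  0.00143968,  0.00093511,
        0.00102678]), 'tau': array([-3.95511533e-04, -4.37931383e+01, -2.24559563e+01,  7.13556795e-02,
        3.51617695e-02, -1.07655758e-04]), 'position': array([ 182.23692184, -518.62544353,  238.15373447]), 'tool_rot': array([-3.14018952e+00, -2.91354358e-04,  3.37801893e-01]), 'ft_force': array([-0.2375336 , -0.97299296, -0.29477909]), 'wrist_torque': array([0.04733569, 0.01579093, 0.04669468]), 'opening': 87.98791274919596}
scene [[403.1306169347444, 0.0, 257.8166710362783], [0.0, 403.1306169347444, 190.74345222464723], [0.0, 0.0, 1.0]] [ 0.98963315 -2.19858489  1.30150408] [428.68652909 305.3759636  592.91172897]
top [[430.1666101642957, 0.0, 263.7595306933921], [0.0, 430.1666101642957, 183.97209332743753], [0.0, 0.0, 1.0]] [ 2.11466271 -2.14598874  0.17662944] [ 66.32238896 581.3971032  901.63398812]
wrist [[339.88272656705016, 0.0, 255.54323973731286], [0.0, 339.88272656705016, 190.03808487243984], [0.0, 0.0, 1.0]] [-2.37299581  1.68427098  0.23444233] [-548.08248765  -35.7944085   390.84002043]
```

View pics/a_scene.png

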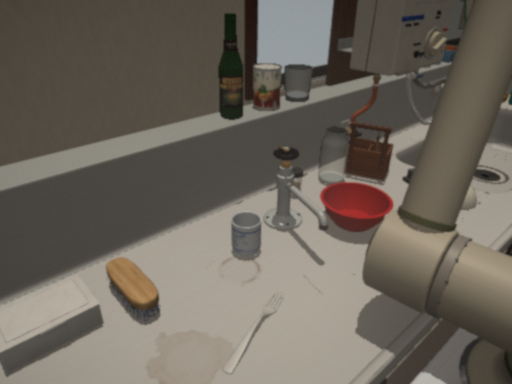

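View pics/a_top.png

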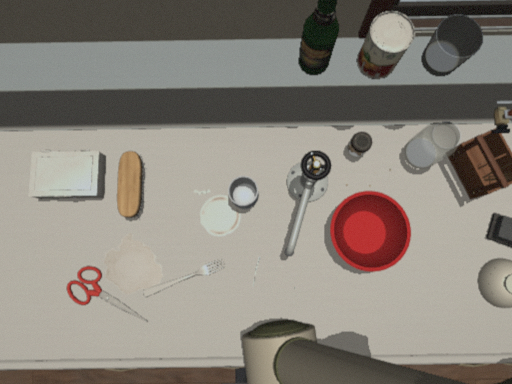

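View pics/a_wrist.png

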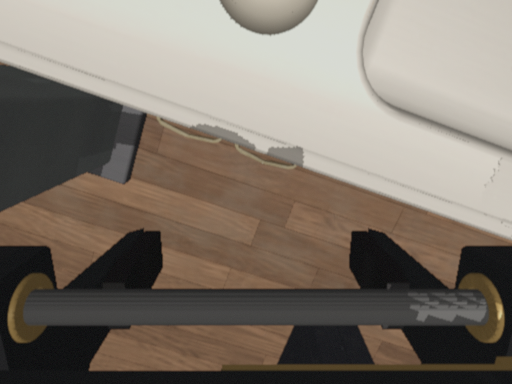

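The top view shows the wheel near (315,165), the flange near (307,182), the spout end near (291,250) and the bowl centred near (371,231). The jar is near (360,145) and the cup near (243,193). I'll enlarge these and measure them.

```bash
cat > h.py <<'E'
import numpy as np, cv2
from station import env
def cam(n):
    c=env.capture(n); c["R"]=cv2.Rodrigues(np.array(c["rvec"]))[0]; return c
def ray(c,u,v,z):
    R=c["R"];t=np.array(c["tvec"]).ravel();d=R.T@np.linalg.solve(c["K"],[u,v,1.]);o=-R.T@t
    return o+d*(z-o[2])/d[2]
def proj(c,P):
    return cv2.projectPoints(np.array(P,float).reshape(-1,3),np.array(c["rvec"]),np.array(c["tvec"]),c["K"],None)[0].reshape(-1,2)
def crop(c,u0,u1,v0,v1,s,name):
    im=c["color"][v0:v1,u0:u1,::-1]; cv2.imwrite(name,cv2.resize(im,None,fx=s,fy=s,interpolation=cv2.INTER_CUBIC))
E
python3 - <<'E'
from h import *
c=cam("top")
print(-c["R"].T@c["tvec"], c["R"])
for n,u,v,z in [("flange",307,182,12),("wheel",315.5,165,185),("mouth",291,250,90),("bowl",370.5,231,66),("jar",360,142,70),("cup",243,193,78)]:
    print(n,ray(c,u,v,z))
crop(c,225,425,120,280,4,"pics/b_top.png")
s=cam("scene"); print(-s["R"].T@s["tvec"]); crop(s,210,410,130,270,4,"pics/b_scene.png")
E
```

```text
[421.17059776  54.46234816 987.42811366] [[-0.01419538 -0.99988146 -0.00596278]
 [-0.98545046  0.01500012 -0.1692997 ]
 [ 0.16936908  0.00347275 -0.98554658]]
flange [591.89053557 -41.66231843  12.        ]
wheel [594.25230208 -41.8281944  185.        ]
mouth [436.43320294   3.42973561  90.        ]
bowl [ 474.42228662 -168.20804854   66.        ]
jar [ 669.20481012 -155.13689428   70.        ]
cup [558.5511626  102.32550277  78.        ]
[ 19.04536255 571.96084457 548.69755253]
```

View pics/b_top.png

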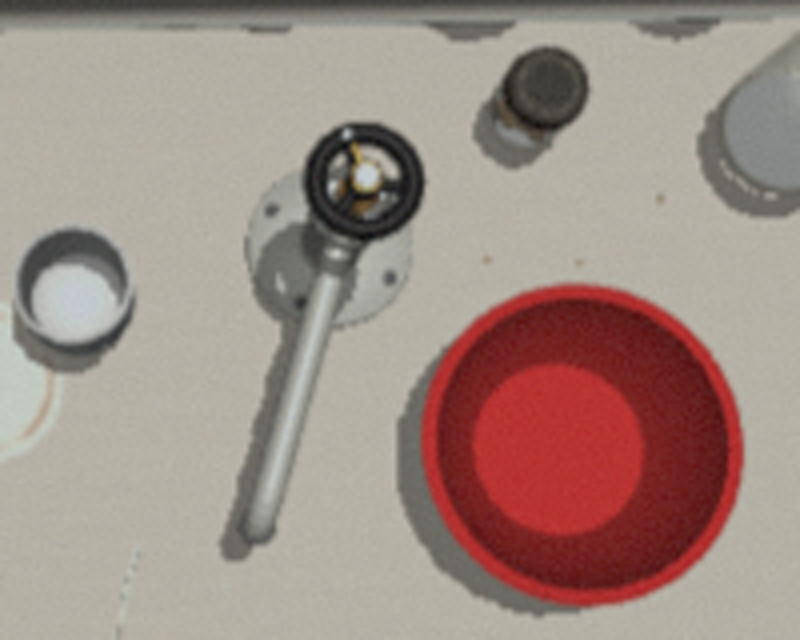

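View pics/b_scene.png

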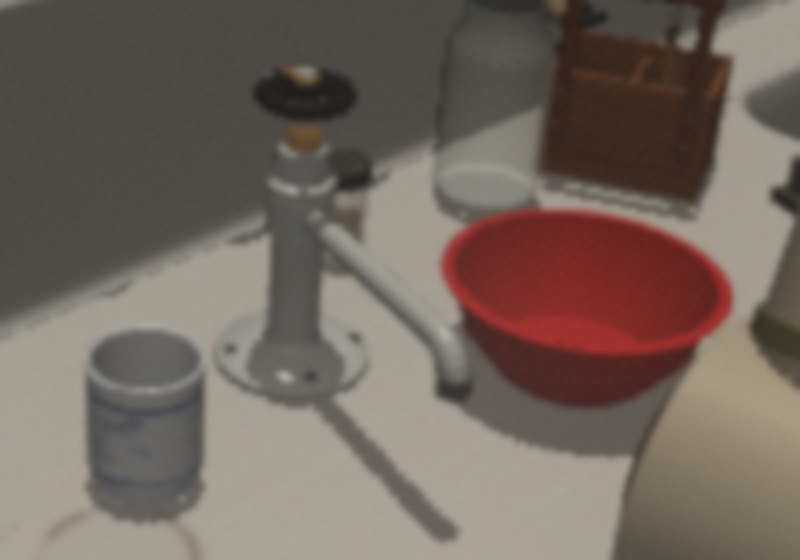

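```bash
cat > m.py <<'E'
from h import *
from scipy.optimize import least_squares
def wheelmask(c,u0,u1,v0,v1,th=60):
    g=cv2.cvtColor(c["color"],cv2.COLOR_RGB2GRAY)[v0:v1,u0:u1]
    g=cv2.resize(g,None,fx=6,fy=6,interpolation=cv2.INTER_CUBIC)
    m=(g<th).astype(np.uint8)
    n,l,st,ce=cv2.connectedComponentsWithStats(m)
    k=1+np.argmax(st[1:,4]); m=(l==k).astype(np.uint8)
    cs,_=cv2.findContours(m,cv2.RETR_EXTERNAL,cv2.CHAIN_APPROX_NONE)
    cc=max(cs,key=cv2.contourArea)[:,0,:].astype(np.float32)
    h=cv2.convexHull(cc)
    e=cv2.fitEllipse(h if len(h)>20 else cc)
    q=lambda p:((np.array(p)+.5)/6-.5+np.array([u0,v0]))
    return q(e[0]),np.array(e[1])/6,e[2],m
E
python3 - <<'E'
from m import *
c=cam("top"); s=cam("scene")
for th in (50,60,70):
    a=wheelmask(c,297,335,146,186,th); print("top",th,a[0],a[1],a[2])
    b=wheelmask(s,268,305,143,163,th); print("sc",th,b[0],b[1],b[2])
    P=[]
    for z in (170,190): pass
    def f(p): return np.r_[proj(c,p)[0]-a[0],proj(s,p)[0]-b[0]]
    r=least_squares(f,[593,-42,180]); print(r.x,r.fun)
cv2.imwrite("pics/mk.png",np.hstack([a[3]*255,cv2.resize(b[3]*255,(a[3].shape[1],a[3].shape[0]))]))
# bowl rim
hsv=cv2.cvtColor(c["color"],cv2.COLOR_RGB2HSV); m=((hsv[...,1]>150)&((hsv[...,0]<10)|(hsv[...,0]>170))).astype(np.uint8); m[:180]=0; m[:,:320]=0
cs,_=cv2.findContours(m,cv2.RETR_EXTERNAL,cv2.CHAIN_APPROX_NONE); cc=max(cs,key=cv2.contourArea)
e=cv2.fitEllipse(cc); print("bowl",e,ray(c,*e[0],64)); L=ray(c,e[0][0]-e[1][0]/2,e[0][1],64);Rr=ray(c,e[0][0]+e[1][0]/2,e[0][1],64); print(L-Rr)
for n,u,v,z in [("flange1",*(225+328/4,120+247/4),12),("cap",225+366/4,120+176/4,195),("dot",225+347/4,120+134/4,186)]: print(n,ray(c,u,v,z))
E
```

```text
top 50 [315.47662735 165.14707692] [28.66675059 28.85877736] 125.44052124023438
sc 50 [285.92215093 153.19227155] [12.98212814 25.33242544] 92.2100601196289
[595.47402914 -42.3466999  178.89351414] [-0.08652466 -0.09678594  0.15156663  0.0221934 ]
top 60 [315.45049413 165.12478002] [29.00124105 29.18458049] 108.3481674194336
sc 60 [285.92089971 153.09926414] [14.15009054 26.56469981] 92.57099151611328
[595.4521347  -42.27551119 179.15356777] [-0.08187596 -0.09158017  0.14343426  0.02100697]
top 70 [315.39984894 165.24572627] [29.44589996 29.60252889] 26.157014846801758
sc 70 [285.85063934 153.16674741] [16.0567894  27.81590525] 92.44417572021484
[595.31607397 -42.11669509 179.05590712] [-0.11724471 -0.13114197  0.20534751  0.03007386]
bowl ((369.9859924316406, 230.8763885498047), (77.05752563476562, 80.11051940917969), 133.8585662841797) [ 474.81647796 -167.6104368    64.        ]
[  2.39235852 164.26074007   0.        ]
flange1 [592.47457687 -41.68054824  12.        ]
cap [593.99031781 -42.5759042  195.        ]
dot [616.62297643 -35.31947506 186.        ]
```

View pics/mk.png

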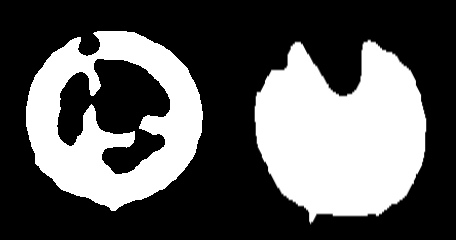

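```bash
cat > plan.py <<'E'
from h import *
from scipy.spatial.transform import Rotation as Ro
def tool():
    o=env.get_obs(); return o, np.array(o["position"]), Ro.from_euler("xyz",o["tool_rot"]).as_matrix()
def to(p):
    o,x,R=tool(); print("units of full scale",np.round(R.T@(np.array(p)-x)/25,3),"yaw deg",np.degrees(o["tool_rot"][2]))
E
python3 - <<'E'
from plan import *
c=cam("top");w=cam("wrist")
o,x,R=tool()
print("wrist cam in tool", R.T@(-w["R"].T@w["tvec"]-x), "opt axis", R.T@w["R"][2])
for v in (127,122,85): print(v,ray(c,340,v,0),ray(c,340,v,150))
p=[ray(c,u,v,105) for u,v in [(225+338/4,120+265/4),(225+300/4,120+392/4),(225+262/4,120+520/4)]]
print(p); d=p[2]-p[0]; print(np.degrees(np.arctan2(d[1],d[0])))
for q in p: print(np.degrees(np.arctan2(q[1]+42,q[0]-594.5)))
to([469.5,-6,240])
E
```

```text
wrist cam in tool [  70.35681875   -1.03437287 -146.67933676] opt axis [-0.27088588 -0.00108554  0.96261086]
127 [ 725.70847464 -125.50219921    0.        ] [679.44618891 -98.16382213 150.        ]
122 [ 738.08573976 -126.04916919    0.        ] [689.94322626 -98.62770202 150.        ]
85 [ 8.31275134e+02 -1.30167349e+02 -1.13686838e-13] [ 768.97623853 -102.1202898   150.        ]
[array([566.56881107, -37.40956336, 105.        ]), array([500.82782785, -15.79896136, 105.        ]), array([436.19258864,   5.29586884, 105.        ])]
161.86351328942766
170.66698226541385
164.37316513620542
163.365976247062
units of full scale [ 17.639 -15.548  -0.049] yaw deg 19.355047865946176
```

>>> move_arm([
  [[1,0.88,-0.78,0,0,0,0],[1,0.88,-0.78,0,0,0,0],[1,0.88,-0.78,0,0,0,0],[1,0.88,-0.78,0,0,0,0],[1,0.88,-0.78,0,0,0,0],[1,0.88,-0.78,0,0,0,0],[1,0.88,-0.78,0,0,0,0],[1,0.88,-0.78,0,0,0,0],[1,0.88,-0.78,0,0,0,0],[1,0.88,-0.78,0,0,0,0]],
])

```text
time: 1.28
position: [325.6, -260.7, 238.9]
tool_rot: [3.141, -0.0, 0.338]
ft_force: [0.1, -0.3, 0.4]
opening: 88.3
```

>>> move_arm([
  [[1,0.88,-0.78,0,0,0,0],[1,0.88,-0.78,0,0,0,0],[1,0.88,-0.78,0,0,0,0],[1,0.88,-0.78,0,0,0,0],[1,0.88,-0.78,0,0,0,0],[1,0.88,-0.78,0,0,0,0],[1,0.88,-0.78,0,0,0,0],[1,0.88,-0.78,0,0,0,0],[1,0.88,-0.78,0,0,0,0],[1,0.88,-0.78,0,0,0,0]],
])

```text
time: 2.12
position: [468.6, -3.6, 238.9]
tool_rot: [3.141, -0.0, 0.338]
ft_force: [0.2, -0.9, 0.0]
opening: 88.3
```

>>> move_arm([
  [[1,0,0,0.59,0,0,0.91],[1,0,0,0.59,0,0,0.91],[1,0,0,0.59,0,0,0.91],[1,0,0,0.59,0,0,0.91],[1,0,0,0.59,0,0,0.91],[1,0,0,0.59,0,0,0.91],[1,0,0,0.59,0,0,0.91],[1,0,0,0.59,0,0,0.91],[1,0,0,0.59,0,0,0.91],[1,0,0,0.59,0,0,0.91]],
])

```text
time: 2.95
position: [468.2, -5.1, 90.7]
tool_rot: [-3.142, -0.0, -0.301]
ft_force: [1.1, -0.5, 1.1]
opening: 88.1
```

Run:
```python
from plan import *
w=cam("wrist"); c=cam("top")
crop(w,0,512,0,384,1,"pics/c_w.png"); crop(c,225,425,120,280,4,"pics/c_t.png"); print(env.get_obs()["position"],env.get_obs()["qpos"])
```

```text
[467.24236358  -4.92926042  89.75089299] [-2.64743720e-01  4.19905880e-01  1.74071642e+00  9.66400813e-06
  9.84754803e-01  1.60434252e+00]
```

View pics/c_w.png

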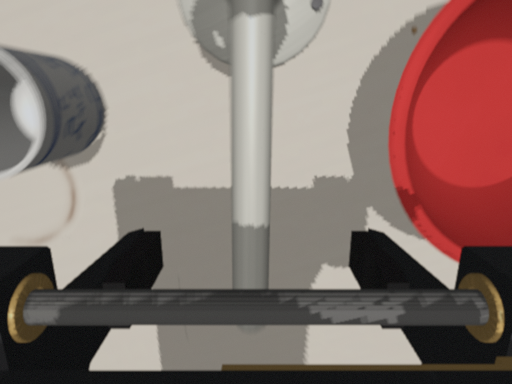

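View pics/c_t.png

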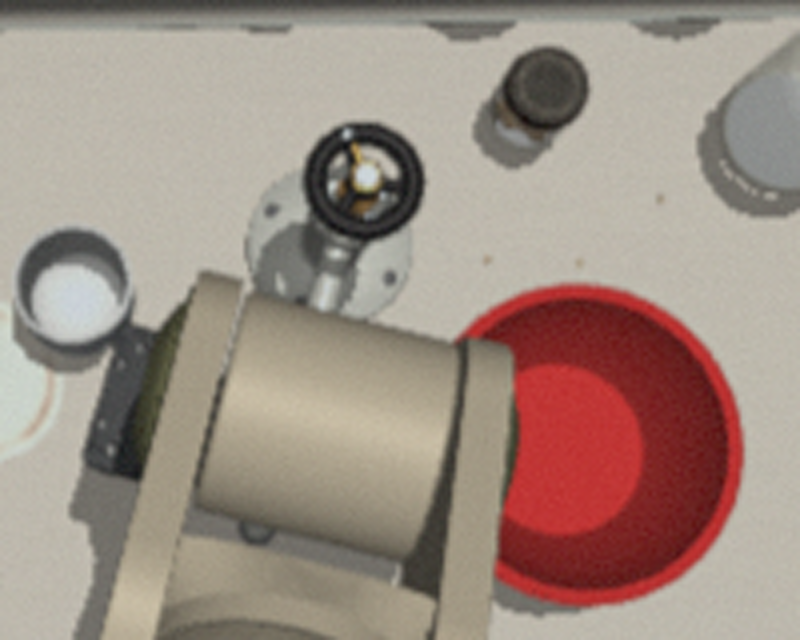

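The wrist view shows the spout pipe at columns 232–272, midway between the fingers, with the bowl on the right and the cup on the left. I'll narrow the jaws loosely around the pipe and swing it.

>>> move_arm([
  [[-0.36,0,0,0,0,0,0],[-0.36,0,0,0,0,0,0],[-0.36,0,0,0,0,0,0],[-0.36,0,0,0,0,0,0],[-0.36,0,0,0,0,0,0]],
], squeeze=10)

```text
time: 3.47
position: [468.4, -5.2, 91.8]
tool_rot: [-3.142, -0.001, -0.297]
ft_force: [-0.0, 0.2, 0.8]
opening: 57.1
```

>>> move_arm([
  [[-0.36,0.013,0.37,0,0,0,-1],[-0.36,0.013,0.37,0,0,0,-1],[-0.36,0.013,0.37,0,0,0,-1],[-0.36,0.013,0.37,0,0,0,-1],[-0.36,0.013,0.37,0,0,0,-1],[-0.36,0.013,0.37,0,0,0,-1],[-0.36,0.013,0.37,0,0,0,-1],[-0.36,0.013,0.37,0,0,0,-1]],
])

```text
time: 4.13
position: [466.7, -78.4, 91.5]
tool_rot: [-3.141, 0.0, 0.265]
ft_force: [0.2, 1.3, 0.3]
opening: 28.0
```

>>> move_arm([
  [[-0.36,0.013,0.37,0,0,0,-1],[-0.36,0.013,0.37,0,0,0,-1],[-0.36,0.013,0.37,0,0,0,-1],[-0.36,0.013,0.37,0,0,0,-1],[-0.36,0.013,0.37,0,0,0,-1],[-0.36,0.013,0.37,0,0,0,-1],[-0.36,0.013,0.37,0,0,0,-1],[-0.36,0.013,0.37,0,0,0,-1],[-0.36,0.005,0.12,0,0,0,-0.3]],
])

```text
time: 4.88
position: [507.3, -143.6, 91.4]
tool_rot: [3.141, -0.0, 0.843]
ft_force: [-1.5, -0.2, 0.5]
opening: 28.2
```

Run:
```python
from plan import *
w=cam("wrist"); c=cam("top")
crop(w,0,512,0,384,1,"pics/d_w.png"); crop(c,225,425,120,280,4,"pics/d_t.png"); o=env.get_obs();print(o["position"],o["tool_rot"],o["qpos"],o["opening"])
```

```text
[ 506.86511137 -143.04613213   91.28648803] [ 3.14129996e+00 -1.73075627e-05  8.39318470e-01] [-5.00035324e-01  4.98456943e-01  1.57976585e+00 -5.75524204e-05
  1.06308100e+00  2.31470509e-01] 28.218757134447724
```

View pics/d_w.png

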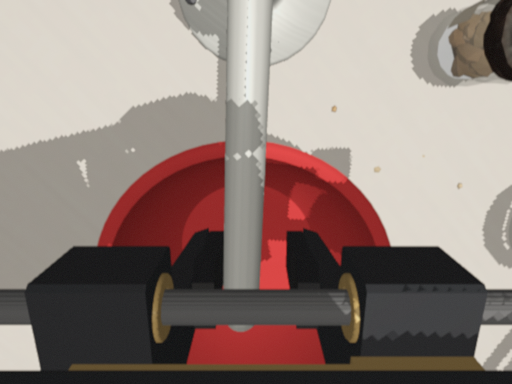

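View pics/d_t.png

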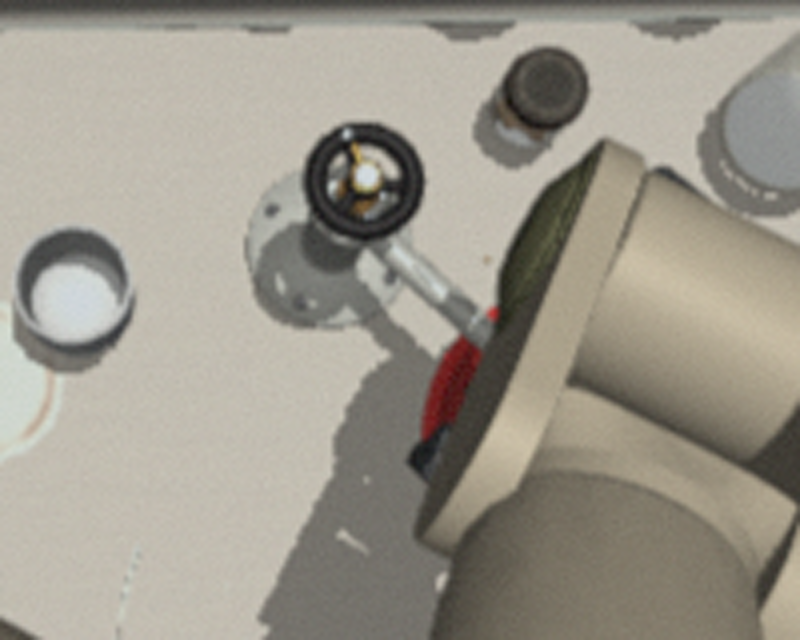

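Spout is over the bowl centre (wrist view: pipe at col ~240, bowl centre ~248). Next I open the jaws, rise, and turn towards the start yaw for the wheel.

>>> move_arm([
  [[0.2,0,-0.1,0,0,0,0],[0.2,0,0,0,0,0,0],[0.2,0,0,-0.6,0,0,0],[0.6,0,0,-1,0,0,0],[1,0,0,-1,0,0,1],[1,0,0,-1,0,0,1],[1,0,0,-1,0,0,1],[1,0,0,-1,0,0,1],[1,0,0,-0.5,0,0,1],[1,0,0,0,0,0,1]],
])

```text
time: 5.82
position: [505.4, -141.2, 246.9]
tool_rot: [3.137, -0.004, 0.418]
ft_force: [0.0, -1.2, -0.6]
opening: 88.0
```

>>> move_arm([
  [[1,0,0,0,0,0,1],[1,0,0,0,0,0,1],[1,0,0,0,0,0,1],[1,0,0,0,0,0,1],[1,0,0,0,0,0,1],[1,0,0,0,0,0,1],[1,0,0,0,0,0,1],[1,0,0,0,0,0,1],[1,0,0,0,0,0,1],[1,0,0,0,0,0,1]],
])

```text
time: 6.65
position: [504.5, -140.8, 243.7]
tool_rot: [-3.142, 0.0, -0.281]
ft_force: [-0.2, 0.5, 0.0]
opening: 87.9
```

Run:
```python
from plan import *
o,x,R=tool(); print(x,o["tool_rot"],o["qpos"]); to([595,-42,241])
```

```text
[ 504.51635146 -140.75301705  243.74445086] [-3.14155522e+00  1.88554557e-04 -2.80663475e-01] [-4.98321354e-01  3.30950250e-01  1.35978937e+00 -4.19191571e-06
  1.45104522e+00  1.35313895e+00]
units of full scale [ 2.384 -4.798  0.11 ] yaw deg -16.080832590095063
```

>>> move_arm([
  [[1,0.4,-0.8,0,0,0,0],[1,0.4,-0.8,0,0,0,0],[1,0.4,-0.8,0,0,0,0],[1,0.4,-0.8,0,0,0,0],[1,0.4,-0.8,0,0,0,0],[1,0.4,-0.8,0,0,0,0],[1,0,0,0,0,0,1],[1,0,0,0,0,0,1],[1,0,0,0,0,0,1],[1,0,0,0,0,0,1]],
])

```text
time: 7.48
position: [595.0, -41.6, 243.6]
tool_rot: [3.141, 0.0, -0.56]
ft_force: [-0.2, 0.2, -0.1]
opening: 88.3
```

>>> move_arm([
  [[1,0,0,0,0,0,1],[1,0,0,0,0,0,1],[1,0,0,0,0,0,1],[1,0,0,0,0,0,1],[1,0,0,0,0,0,1],[1,0,0,0,0,0,1],[1,0,0,0,0,0,1],[1,0,0,0,0,0,1],[1,0,0,0,0,0,1],[1,0,0,0,0,0,1]],
])

```text
time: 8.32
position: [595.0, -41.8, 243.7]
tool_rot: [3.141, 0.0, -1.258]
ft_force: [0.2, 0.7, 0.2]
opening: 88.1
```

Run:
```python
from plan import *
w=cam("wrist"); c=cam("top"); s=cam("scene")
crop(w,0,512,0,384,1,"pics/e_w.png"); crop(c,225,425,120,280,4,"pics/e_t.png"); crop(s,210,410,100,270,4,"pics/e_s.png")
o=env.get_obs();print(o["position"],o["tool_rot"],o["qpos"],o["ft_force"],o["wrist_torque"])
for z in (179,):
  print(proj(w,[[595,-42,z+6],[595,-42,z+14],[594.5+22.5,-42+6.9,z+6]]))
```

```text
[595.04112626 -41.86820675 243.74373507] [ 3.14137836e+00  1.70001822e-04 -1.25253780e+00] [-2.68530820e-01  4.60449219e-01  1.15178810e+00  2.29339206e-05
  1.52962791e+00  2.55480235e+00] [-0.0892527   0.16317176 -0.02696054] [ 0.08275864  0.00969339 -0.00302396]
[[256.85441112 205.69512164]
 [256.89986795 209.81951354]
 [220.62056615 205.44875133]]
```

View pics/e_w.png

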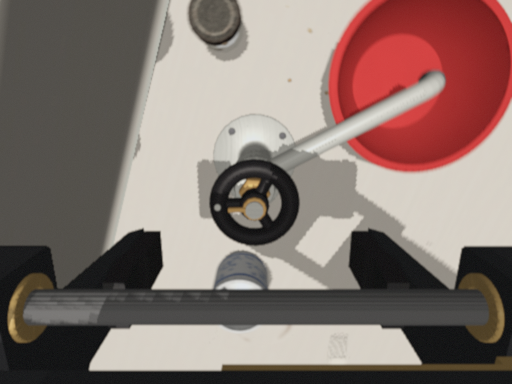

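View pics/e_t.png

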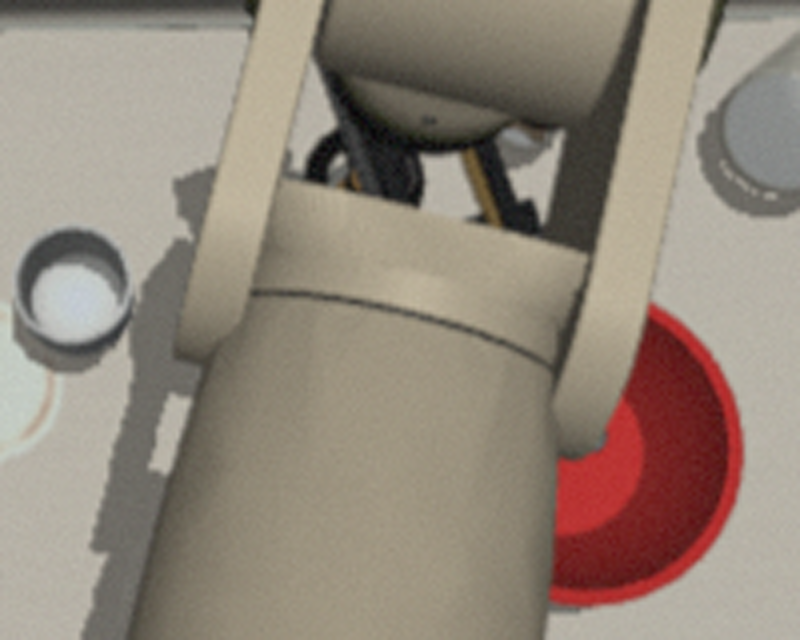

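View pics/e_s.png

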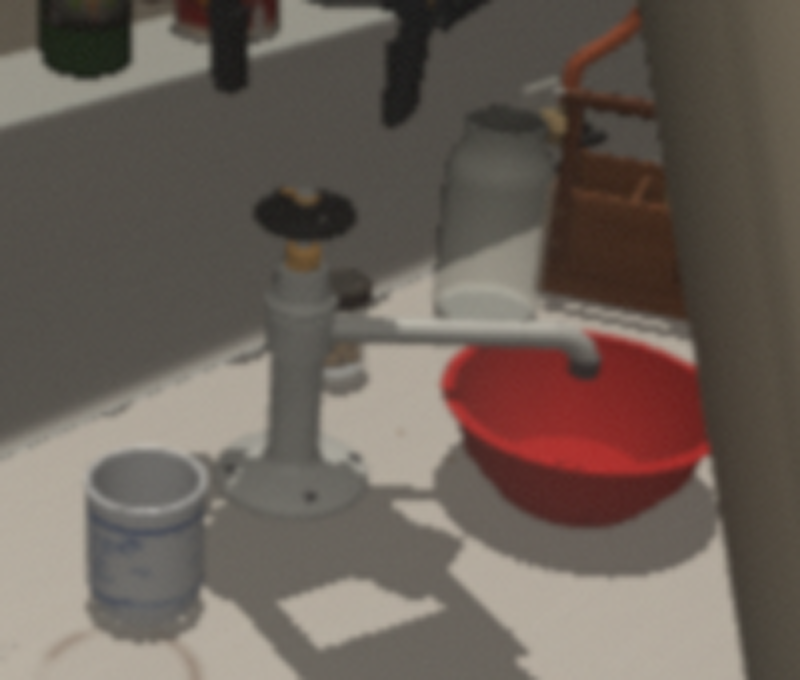

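Run:
```python
from m import *
from plan import *
w=cam("wrist"); o,x,R=tool()
a=wheelmask(w,200,310,150,243,45); print(a[0],a[1],a[2]); cv2.imwrite("pics/mk2.png",a[3]*255)
# silhouette of the rim: project torus outer circle centre
for z in (176,179,182): 
    p=ray(w,*a[0],z); print(z,p,"tool",R.T@(p-x))
    g=[p+29.5*np.array([np.cos(t),np.sin(t),0]) for t in np.linspace(0,6.28,60)]
    q=proj(w,g).astype(np.float32); print(cv2.fitEllipse(q))
print("mouth bend",ray(w,432,80,105), "pipe", ray(w,285,158,105))
```

```text
[254.22458394 201.96669515] [84.49328105 88.1162618 ] 93.00035095214844
176 [596.62964087 -41.1771285  176.        ] tool [-0.21617346 -1.63506162 67.784687  ]
((254.22471618652344, 200.45184326171875), (84.98067474365234, 89.14081573486328), 90.69366455078125)
179 [596.91686699 -42.09635124 179.        ] tool [ 0.74652204 -1.61964745 64.78461216]
((254.22471618652344, 200.4084930419922), (86.18939971923828, 90.4070816040039), 90.69393157958984)
182 [597.20409312 -43.01557398 182.        ] tool [ 1.70921754 -1.60423328 61.78453731]
((254.22471618652344, 200.36326599121094), (87.43305969238281, 91.7098617553711), 90.69418334960938)
mouth bend [ 486.52349679 -160.97657082  105.        ] pipe [577.14214083 -64.8642462  105.        ]
```

View pics/mk2.png

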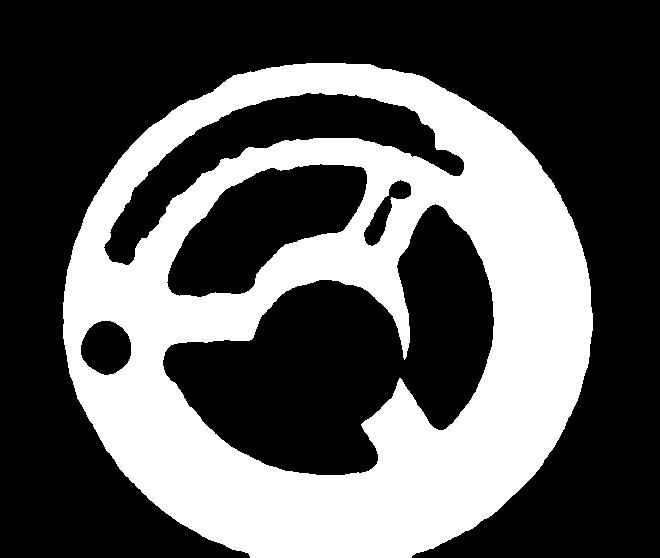

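The wrist view shows the wheel centred at about (254,202), and the mid-line between the fingers is at ~255, so it is centred to within 1–2 mm. The spout mouth is near (432,80), over the bowl. I'll finish the yaw and descend.

>>> move_arm([
  [[1,0,-0.03,0.3,0,0,1],[1,0,0,0.4,0,0,1],[1,0,0,0.4,0,0,0],[1,0,0,0.4,0,0,0],[1,0,0,0.4,0,0,0],[1,0,0,0.4,0,0,0],[1,0,0,0.4,0,0,0],[1,0,0,0.4,0,0,0],[1,0,0,0.26,0,0,0],[1,0,0,0,0,0,0]],
])

```text
time: 9.35
position: [595.5, -41.8, 158.1]
tool_rot: [3.139, 0.001, -1.393]
ft_force: [0.5, -0.3, 0.9]
opening: 87.8
```

Run:
```python
from plan import *
w=cam("wrist");s=cam("scene")
crop(w,0,512,0,384,1,"pics/f_w.png"); crop(s,230,370,90,210,5,"pics/f_s.png")
o=env.get_obs();print(o["position"],o["tool_rot"],o["qpos"],o["ft_force"],o["wrist_torque"])
```

```text
[596.18535407 -41.90617097 159.74839442] [-3.14156569e+00 -8.44349561e-06 -1.39339766e+00] [-2.68067126e-01  5.27346370e-01  1.28653965e+00  4.11793498e-06
  1.32767866e+00  2.69612587e+00] [-0.44743184  0.55955706  0.27991296] [ 0.09440414 -0.08816819 -0.02512689]
```

View pics/f_w.png

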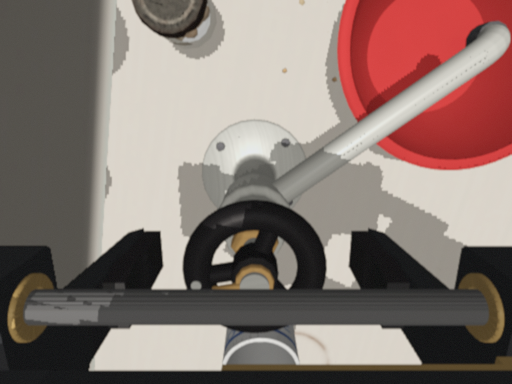

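View pics/f_s.png

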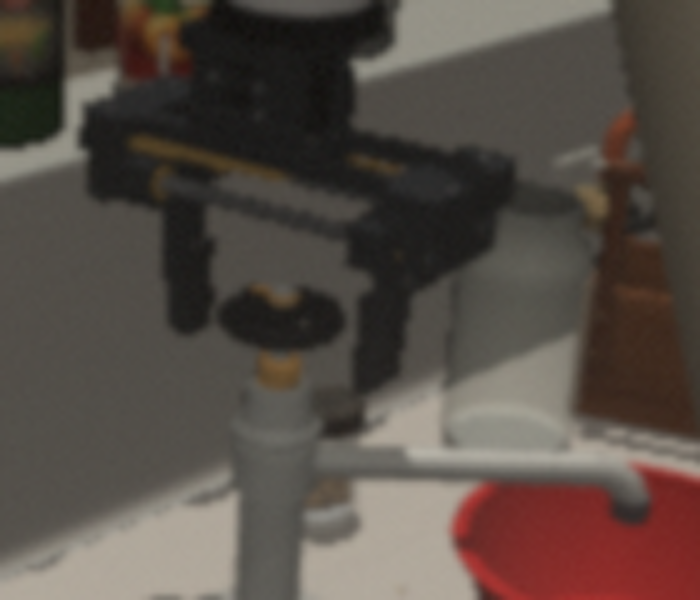

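The wheel (columns 183–326, centre 254.5) sits centred between the fingers (mid 255.5). I'll close gently and watch the forces.

>>> move_arm([
  [[-1,0,0,0,0,0,0],[-1,0,0,0,0,0,0],[-1,0,0,0,0,0,0],[-1,0,0,0,0,0,0],[-1,0,0,0,0,0,0],[-1,0,0,0,0,0,0]],
], squeeze=8)

```text
time: 9.95
position: [596.1, -41.9, 159.9]
tool_rot: [-3.141, -0.0, -1.394]
ft_force: [-0.9, 0.2, 0.7]
opening: 57.3
```

```bash
cat > st.py <<'E'
from plan import *
from m import *
o,x,R=tool(); np.set_printoptions(precision=3,suppress=True)
print(x,o["tool_rot"],"q6",o["qpos"][5],"F tool",R.T@o["ft_force"],"Fz up",o["ft_force"][2],"T",o["wrist_torque"],o["opening"],o["time"])
E
python3 st.py
```

```text
[596.128 -41.917 159.904] [-3.141 -0.    -1.394] q6 2.6963017288194244 F tool [-0.368  0.832 -0.703] Fz up 0.7031392650738829 T [ 0.087 -0.036 -0.022] 57.27108960714582 9.95
```

>>> move_arm([
  [[-1,0,0,0,0,0,0],[-1,0,0,0,0,0,0],[-1,0,0,0,0,0,0]],
], squeeze=40)

```text
time: 10.2
position: [596.1, -41.9, 159.8]
tool_rot: [-3.142, -0.0, -1.394]
ft_force: [-0.3, -0.5, 1.0]
opening: 56.1
```

```bash
python3 st.py
```

```text
[596.09  -41.889 159.827] [-3.142 -0.    -1.394] q6 2.6962476405008733 F tool [ 0.424  0.371 -0.993] Fz up 0.9927663511688611 T [ 0.115 -0.03  -0.008] 56.07385044893411 10.2
```

>>> move_arm([
  [[-1,0,0,-0.007,0,0,-0.5],[-1,0,0,-0.007,0,0,-0.5],[-1,0,0,-0.007,0,0,-0.5],[-1,0,0,-0.007,0,0,-0.5],[-1,0,0,-0.007,0,0,-0.5],[-1,0,0,-0.007,0,0,-0.5],[-1,0,0,-0.007,0,0,-0.5],[-1,0,0,-0.007,0,0,-0.5]],
])

```text
time: 10.87
position: [595.9, -42.0, 161.0]
tool_rot: [3.141, 0.0, -1.113]
ft_force: [-0.7, 0.2, -0.7]
opening: 56.0
```

```bash
python3 st.py
python3 - <<'E'
from plan import *
w=cam("wrist");crop(w,120,380,180,384,3,"pics/g_w.png")
E
```

```text
[595.927 -41.955 160.985] [ 3.141  0.    -1.113] q6 2.4156247320275304 F tool [-0.523  0.535  0.672] Fz up -0.6713820144167699 T [ 0.038  0.015 -0.245] 56.023737553044334 10.8667
```

View pics/g_w.png

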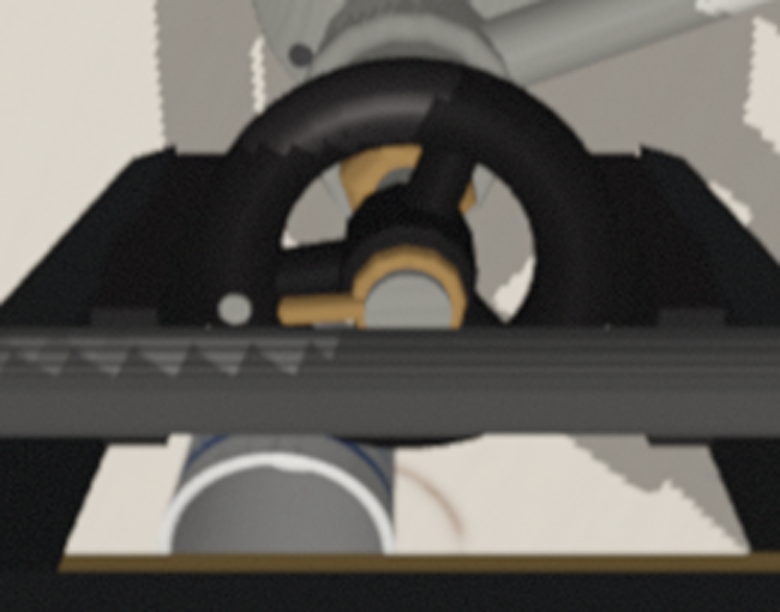

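The dot, pointer and cap are visible between the fingers. The torque is about -0.25 N m, which is the friction, and there's no slip. I'll carry on turning.

>>> move_arm([
  [[-1,0,0,-0.0133,0,0,-0.9],[-1,0,0,-0.0133,0,0,-1],[-1,0,0,-0.0133,0,0,-1],[-1,0,0,-0.0133,0,0,-1],[-1,0,0,-0.0133,0,0,-1],[-1,0,0,-0.0133,0,0,-1],[-1,0,0,-0.0133,0,0,-1],[-1,0,0,-0.0133,0,0,-1],[-1,0,0,-0.0133,0,0,-1],[-1,0,0,-0.0133,0,0,-1]],
])

```text
time: 11.75
position: [595.7, -42.3, 164.3]
tool_rot: [3.141, 0.001, -0.421]
ft_force: [-1.5, -2.3, -1.1]
opening: 55.9
```

```bash
python3 st.py
```

```text
[595.654 -42.252 164.26 ] [ 3.141  0.001 -0.421] q6 1.723644918652287 F tool [-0.448  2.745  1.066] Fz up -1.0631367829681801 T [-0.226  0.248 -0.216] 55.91335584037002 11.75
```

>>> move_arm([
  [[-1,0,0.02,-0.012,0,0,-1],[-1,0,0,-0.0133,0,0,-1],[-1,0,0,-0.0133,0,0,-1],[-1,0,0,-0.0133,0,0,-1],[-1,0,0,-0.0133,0,0,-1],[-1,0,0,-0.0133,0,0,-1],[-1,0,0,-0.0133,0,0,-1],[-1,0,0,-0.0133,0,0,-1],[-1,0,0,-0.0133,0,0,-1],[-1,0,0,-0.0133,0,0,-1]],
])

```text
time: 12.58
position: [595.6, -42.7, 167.6]
tool_rot: [3.141, 0.001, 0.277]
ft_force: [-1.2, -1.3, -0.8]
opening: 55.8
```

```bash
python3 st.py
```

```text
[595.623 -42.674 167.606] [3.141 0.001 0.277] q6 1.0245981453983832 F tool [-1.544  0.88   0.798] Fz up -0.7966827968204304 T [-0.265  0.127 -0.225] 55.77165614824873 12.5833
```

>>> move_arm([
  [[-1,0,0,-0.012,0,0,-1],[-1,0,0,-0.0133,0,0,-1],[-1,0,0,-0.0133,0,0,-1],[-1,0,0,-0.0133,0,0,-1],[-1,0,0,-0.0133,0,0,-1],[-1,0,0,-0.0133,0,0,-1],[-1,0,0,-0.0133,0,0,-1],[-1,0,0,-0.0133,0,0,-1],[-1,0,0,-0.0133,0,0,-1],[-1,0,0,-0.0133,0,0,-1]],
])

```text
time: 13.42
position: [595.9, -43.0, 171.0]
tool_rot: [3.141, 0.001, 0.975]
ft_force: [0.5, -2.9, -0.3]
opening: 55.7
```

```bash
python3 st.py
```

```text
[595.869 -43.003 170.991] [3.141 0.001 0.975] q6 0.3264746866592333 F tool [-2.121  2.074  0.323] Fz up -0.32042225632258226 T [-0.557 -0.045 -0.207] 55.68403824462409 13.4167
```

>>> move_arm([
  [[-1,0,0.01,-0.0133,0,0,-1],[-1,0,0,-0.0133,0,0,-1],[-1,0,0,-0.0133,0,0,-1],[-1,0,0,-0.0133,0,0,-1],[-1,0,0,-0.0133,0,0,-1],[-1,0,0,-0.0133,0,0,-1]],
])

```text
time: 13.92
position: [596.1, -43.1, 173.0]
tool_rot: [3.141, 0.001, 1.394]
ft_force: [0.6, -3.5, -0.3]
opening: 55.9
```

```bash
python3 st.py
python3 - <<'E'
from plan import *
w=cam("wrist");crop(w,120,380,180,384,3,"pics/h_w.png")
E
```

```text
[596.147 -43.12  172.994] [3.141 0.001 1.394] q6 -0.09253744065380441 F tool [-3.342  1.169  0.344] Fz up -0.34009758759999026 T [-0.439 -0.08  -0.255] 55.919893931456066 13.9167
```

View pics/h_w.png

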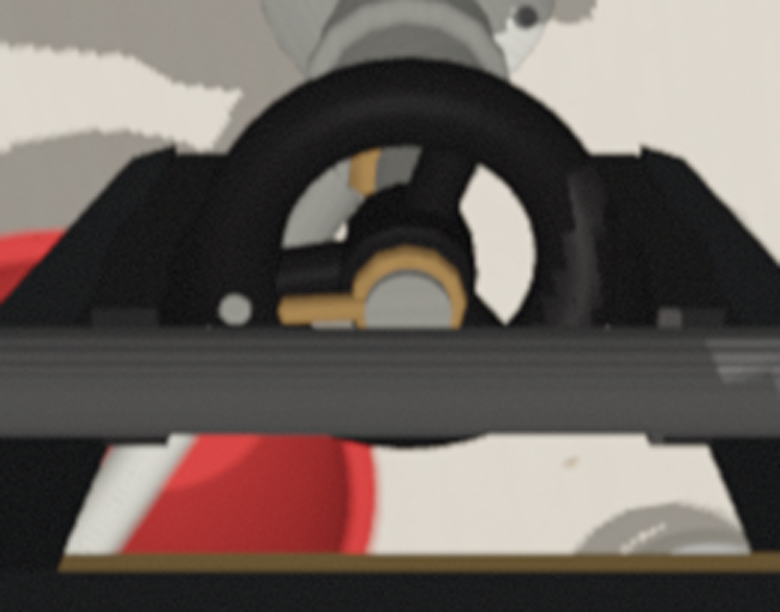

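The dot and pointer are unchanged relative to the fingers, so there's no slip. I'm at 160° and will take smaller steps from here.

>>> move_arm([
  [[-1,-0.02,0,-0.009,0,0,-0.7],[-1,0,0,-0.0093,0,0,-0.7],[-1,0,0,-0.0093,0,0,-0.7],[-1,0,0,-0.0093,0,0,-0.7],[-1,0,0,-0.0093,0,0,-0.7],[-1,0,0,-0.0093,0,0,-0.7],[-1,0,0,-0.0093,0,0,-0.7],[-1,0,0,-0.0093,0,0,-0.7]],
])

```text
time: 14.63
position: [596.4, -43.1, 174.9]
tool_rot: [3.141, 0.0, 1.783]
ft_force: [1.7, -1.0, -0.9]
opening: 56.3
```

```bash
python3 st.py
```

```text
[596.352 -43.099 174.918] [3.141 0.    1.783] q6 -0.481829372922791 F tool [-1.368  1.46   0.858] Fz up -0.856603885321928 T [-0.214 -0.327 -0.197] 56.32658917731459 14.6333
```

182°, the torque is still only friction.

>>> move_arm([
  [[-1,0,0,-0.009,0,0,-0.7],[-1,0,0,-0.0093,0,0,-0.7],[-1,0,0,-0.0093,0,0,-0.7],[-1,0,0,-0.0093,0,0,-0.7],[-1,0,0,-0.0093,0,0,-0.7],[-1,0,0,-0.0093,0,0,-0.7]],
])

```text
time: 15.13
position: [596.5, -43.1, 176.4]
tool_rot: [3.14, 0.001, 2.076]
ft_force: [3.3, -1.2, -0.7]
opening: 56.1
```

```bash
python3 st.py
```

```text
[596.49  -43.065 176.355] [3.14  0.001 2.076] q6 -0.7750599794385329 F tool [-2.67   2.284  0.672] Fz up -0.6671849299529272 T [-0.108 -0.568 -0.165] 56.0566905135634 15.1333
```

>>> move_arm([
  [[-1,-0.01,0.01,-0.009,0,0,-0.7],[-1,-0.01,0.01,-0.0093,0,0,-0.7],[-1,0,0,-0.0093,0,0,-0.7],[-1,0,0,-0.0093,0,0,-0.7],[-1,0,0,-0.0093,0,0,-0.7],[-1,0,0,-0.0093,0,0,-0.7]],
])

```text
time: 15.63
position: [596.7, -43.0, 177.6]
tool_rot: [3.141, -0.0, 2.369]
ft_force: [-0.0, 0.7, 0.1]
opening: 55.9
```

```bash
python3 st.py
```

```text
[596.689 -42.96  177.582] [ 3.141 -0.     2.369] q6 -1.0682731036770619 F tool [ 0.511  0.457 -0.084] Fz up 0.08398675156207136 T [ 0.074 -0.225 -0.232] 55.85652907158974 15.6333
```

>>> move_arm([
  [[-1,0,0,-0.0067,0,0,-0.5],[-1,0,0,-0.0067,0,0,-0.5],[-1,0,0,-0.0067,0,0,-0.5],[-1,0,0,-0.0067,0,0,-0.5],[-1,0,0,-0.0067,0,0,-0.5],[-1,0,0,-0.0067,0,0,-0.5]],
])

```text
time: 16.13
position: [596.8, -42.9, 178.6]
tool_rot: [3.141, -0.0, 2.578]
ft_force: [1.3, 0.9, 0.1]
opening: 56.1
```

```bash
python3 st.py
```

```text
[596.767 -42.877 178.647] [ 3.141 -0.     2.578] q6 -1.2769891354221736 F tool [-0.597  1.457 -0.087] Fz up 0.08819604533819964 T [ 0.178 -0.298 -0.203] 56.14978480405071 16.1333
```

>>> move_arm([
  [[-1,0,0,-0.0067,0,0,-0.5],[-1,0,0,-0.0067,0,0,-0.5],[-1,0,0,-0.0067,0,0,-0.5],[-1,0,0,-0.0067,0,0,-0.5],[-1,0,0,-0.0067,0,0,-0.5],[-1,0,0,-0.0067,0,0,-0.5]],
])

```text
time: 16.63
position: [596.8, -42.8, 179.6]
tool_rot: [3.141, 0.0, 2.787]
ft_force: [0.1, 1.7, -0.5]
opening: 56.0
```

```bash
python3 st.py
```

```text
[596.807 -42.766 179.638] [3.141 0.    2.787] q6 -1.4864431233992712 F tool [0.478 1.646 0.506] Fz up -0.5048161081667295 T [ 0.172 -0.355 -0.226] 55.966283707419855 16.6333
```

>>> move_arm([
  [[-1,0,0,-0.0067,0,0,-0.5],[-1,0,0,-0.0067,0,0,-0.5],[-1,0,0,-0.0067,0,0,-0.5],[-1,0,0,-0.0067,0,0,-0.5],[-1,0,0,-0.0067,0,0,-0.5],[-1,0,0,-0.0067,0,0,-0.5]],
])

```text
time: 17.13
position: [596.8, -42.6, 180.6]
tool_rot: [3.141, 0.0, 2.997]
ft_force: [1.8, 1.9, 0.4]
opening: 55.5
```

```bash
python3 st.py
python3 - <<'E'
from plan import *
w=cam("wrist");crop(w,120,380,180,384,3,"pics/i_w.png")
E
```

```text
[596.83  -42.63  180.628] [3.141 0.    2.997] q6 -1.6958713745139207 F tool [-1.552  2.149 -0.41 ] Fz up 0.4124088980385109 T [ 0.295 -0.345 -0.199] 55.51401100628887 17.1333
```

View pics/i_w.png

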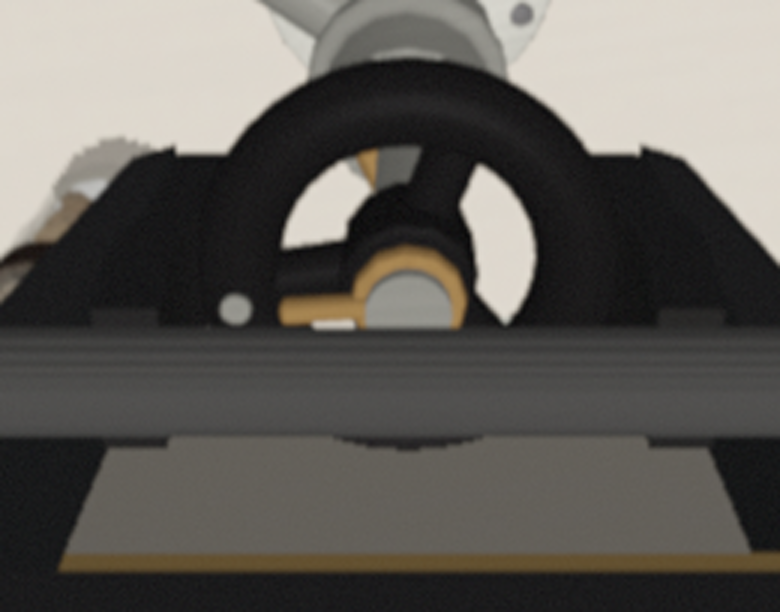

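No slip at 251.6°, stop not met yet.

>>> move_arm([
  [[-1,0,0.01,-0.0067,0,0,-0.5],[-1,0,0,-0.0067,0,0,-0.5],[-1,0,0,-0.0067,0,0,-0.5],[-1,0,0,-0.0067,0,0,-0.5],[-1,0,0,-0.0067,0,0,-0.5],[-1,0,0,-0.0067,0,0,-0.5]],
])

```text
time: 17.68
position: [596.8, -42.5, 181.4]
tool_rot: [3.141, 0.0, -3.078]
ft_force: [1.5, 2.1, -1.5]
opening: 56.0
```

```bash
python3 st.py
```

```text
[596.811 -42.532 181.408] [ 3.141  0.    -3.078] q6 -1.9039928472904541 F tool [-1.628  2.035  1.522] Fz up -1.5198964946406144 T [ 0.322 -0.378 -0.568] 56.02797051517535 17.6833
```

The torque has risen to 0.57 N m, so the stop is met. I'll add a little twist without rising.

>>> move_arm([
  [[-1,0,0,0.01,0,0,-0.5],[-1,0,0,0.01,0,0,-0.5],[-1,0,0,0,0,0,-0.5],[-1,0,0,0,0,0,-0.5]],
])

```text
time: 18.02
position: [596.8, -42.4, 181.0]
tool_rot: [3.14, 0.0, -2.939]
ft_force: [1.4, 2.8, -1.2]
opening: 55.9
```

```bash
python3 st.py
python3 - <<'E'
from plan import *
w=cam("wrist");crop(w,120,380,180,384,3,"pics/j_w.png")
E
```

```text
[596.792 -42.422 180.994] [ 3.14   0.    -2.939] q6 -2.0431745730489697 F tool [-1.929  2.508  1.22 ] Fz up -1.2165798348632177 T [ 0.465 -0.408 -0.862] 55.88362694962286 18.0167
```

View pics/j_w.png

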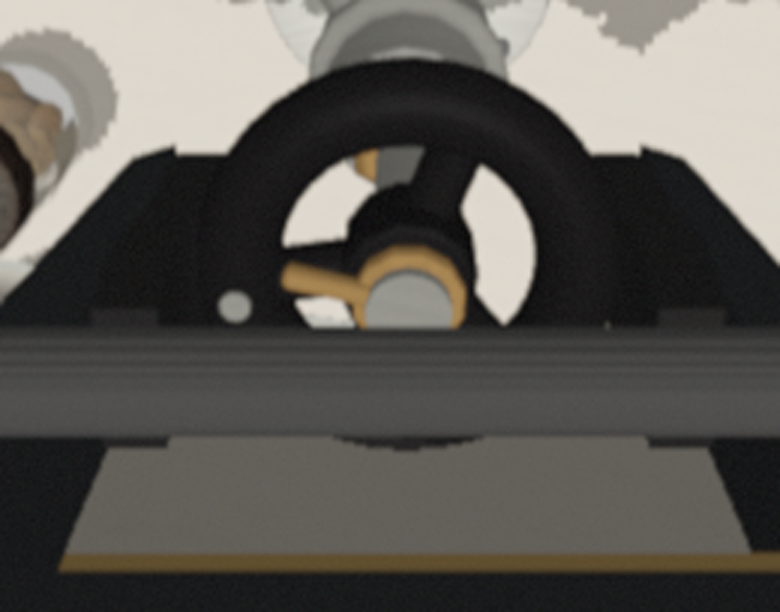

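The pointer now lags the dot clearly: it is tilted towards (285,275), where it was level at (285,308) before. Torque is 0.86 N m, about 0.43 rad of twist. I'll add a touch more and hold.

>>> move_arm([
  [[-1,0,0,0,0,0,-0.4],[-1,0,0,0,0,0,0],[-1,0,0,0,0,0,0],[-1,0,0,0,0,0,0]],
])

```text
time: 18.4
position: [596.8, -42.5, 181.1]
tool_rot: [3.141, 0.0, -2.911]
ft_force: [2.2, 4.6, -1.9]
opening: 56.0
```

```bash
python3 st.py
```

```text
[596.779 -42.495 181.128] [ 3.141  0.    -2.911] q6 -2.071093785100312 F tool [-3.25   4.002  1.921] Fz up -1.9162241618870453 T [ 0.79  -0.473 -0.907] 55.953907529522375 18.4
```

Run:
```python
from plan import *
w=cam("wrist"); o,x,R=tool()
for nm,(u,v) in {"before":(283,310),"after":(287,275)}.items():
    for z in (208,212):
        p=R.T@(ray(w,120+u/3,180+v/3,z)-x); q=R.T@(ray(w,120+409/3,180+312/3,z+1)-x)
        print(nm,z,p,q,np.degrees(np.arctan2(p[0]-q[0],-(p[1]-q[1]))))
```

```text
before 208 [ -3.08825928 -15.31156999 -26.87882945] [ -2.83079014   1.36176878 -27.86540244] -0.884689191550362
before 212 [ -0.67480543 -14.76270464 -30.87936005] [ -0.40568996   1.35385966 -31.86638959] -0.9566398489487472
after 208 [  2.07423939 -14.6064066  -26.88034144] [ -2.83079014   1.36176878 -27.86540244] 17.075666147618215
after 212 [  4.31532185 -14.08108605 -30.88082155] [ -0.40568996   1.35385966 -31.86638959] 17.00704502856748
```

Visually the twist grew by 18° on top of the 0.1 rad friction lag, making ~0.43 rad, which agrees with the 0.9 N m measured. Now I turn back: unwind ~32° level, then 90° while sinking.

>>> move_arm([
  [[-1,-0.01,0.01,0.01,0,0,1],[-1,-0.01,0.01,0.01,0,0,1],[-1,0,0,0,0,0,1],[-1,0,0,0,0,0,1],[-1,0,0,0,0,0,1],[-1,0,0,0,0,0,1],[-1,0,0,0,0,0,1],[-1,0,0,0.01,0,0,1],[-1,0,0,0.0133,0,0,1],[-1,0,0,0.0133,0,0,1]],
])

```text
time: 19.28
position: [596.8, -42.8, 179.9]
tool_rot: [-3.14, 0.0, 2.673]
ft_force: [-1.0, -1.0, 0.2]
opening: 55.9
```

```bash
python3 st.py
```

```text
[596.832 -42.814 179.93 ] [-3.14   0.     2.673] q6 -1.3707089468764473 F tool [ 0.43  -1.303 -0.242] Fz up 0.24365815916377406 T [ 0.02  -0.077  0.244] 55.908817143586745 19.2833
```

>>> move_arm([
  [[-1,0,0,0.0133,0,0,1],[-1,0,0,0.0133,0,0,1],[-1,0,0,0.0133,0,0,1],[-1,0,0,0.0133,0,0,1],[-1,0,0,0.0133,0,0,1],[-1,0,0,0.0133,0,0,1],[-1,0,0,0.0133,0,0,1],[-1,0,0,0.0133,0,0,1],[-1,0,0,0.0133,0,0,1],[-1,0,0,0.0133,0,0,1]],
])

```text
time: 20.12
position: [596.6, -43.1, 176.5]
tool_rot: [-3.14, 0.001, 1.975]
ft_force: [-1.6, -2.5, 0.1]
opening: 56.0
```

```bash
python3 st.py
```

```text
[596.554 -43.115 176.527] [-3.14   0.001  1.975] q6 -0.6725889900755718 F tool [-1.717 -2.424 -0.086] Fz up 0.09325664389149402 T [-0.242  0.234  0.189] 56.03197332660157 20.1167
```

>>> move_arm([
  [[-1,0,0,0.0133,0,0,1],[-1,0,0,0.0133,0,0,1],[-1,0,0,0.0133,0,0,1],[-1,0,0,0.0133,0,0,1],[-1,0,0,0.0133,0,0,1],[-1,0,0,0.0133,0,0,1],[-1,0,0,0.0133,0,0,1],[-1,0,0,0.0133,0,0,1],[-1,0,0,0.0133,0,0,1],[-1,0,0,0.0133,0,0,1]],
])

```text
time: 20.95
position: [596.1, -43.1, 173.1]
tool_rot: [-3.14, 0.003, 1.277]
ft_force: [-3.9, -2.0, 0.5]
opening: 55.8
```

```bash
python3 st.py
python3 - <<'E'
from plan import *
w=cam("wrist");crop(w,120,380,180,384,3,"pics/k_w.png")
E
```

```text
[596.138 -43.123 173.059] [-3.14   0.003  1.277] q6 0.025579148156843992 F tool [-3.075 -3.124 -0.44 ] Fz up 0.4542272122895402 T [-0.357  0.53   0.185] 55.77035333599544 20.95
```

View pics/k_w.png

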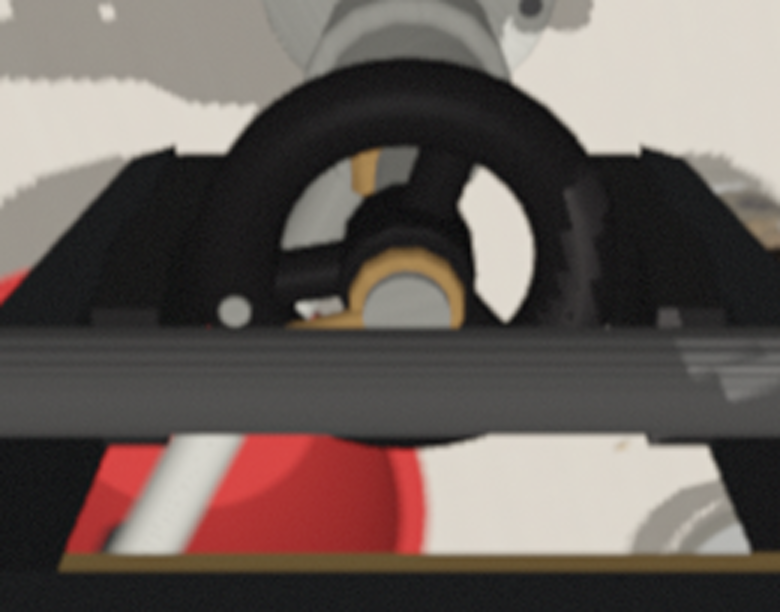

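Stem is back ~88°. I'll relax the residual twist, open and withdraw straight up.

>>> move_arm([
  [[-1,-0.02,-0.02,0,0,0,-0.7],[-1,0,0,0,0,0,-0.7],[-1,0,0,0,0,0,0],[-0.2,0,0,0,0,0,0],[1,0,0,0,0,0,0],[1,0,0,0,0,0,0],[1,0,0,0,0,0,0],[1,0,0,0,0,0,0],[1,0,0,0,0,0,0],[1,0,0,0,0,0,0]],
])

```text
time: 21.83
position: [596.5, -42.6, 173.1]
tool_rot: [3.141, -0.0, 1.378]
ft_force: [-0.0, 0.2, -0.1]
opening: 88.1
```

```bash
python3 st.py
```

```text
[596.539 -42.589 173.14 ] [ 3.141 -0.     1.378] q6 -0.07627366377166665 F tool [ 0.228 -0.061  0.134] Fz up -0.13416784938315132 T [-0.041 -0.064  0.038] 88.1083037720956 21.8333
```

Fully open and force-free. Rising straight up, then backing off towards the base so that the cameras can see.

>>> move_arm([
  [[1,0,0,-0.3,0,0,0],[1,0,0,-0.4,0,0,0],[1,0,0,-0.6,0,0,0],[1,0,0,-0.6,0,0,0],[1,0,0,-0.6,0,0,0],[1,0,0,-0.6,0,0,0],[1,0,0,-0.6,0,0,0],[1,0,0,-0.4,0,0,0],[1,0,0,0,0,0,0]],
])

```text
time: 22.58
position: [597.1, -42.8, 279.0]
tool_rot: [3.136, 0.0, 1.378]
ft_force: [0.3, -0.6, 0.1]
opening: 88.1
```

>>> move_arm([
  [[1,0,-0.5,0,0,0,0],[1,0,-1,0,0,0,0],[1,0,-1,0,0,0,0],[1,0,-1,0,0,0,0],[1,0,-1,0,0,0,0],[1,0,-1,0,0,0,0],[1,0,-1,0,0,0,0],[1,0,-1,0,0,0,0],[1,0,-0.5,0,0,0,0],[1,0,0,0,0,0,0]],
])

```text
time: 23.42
position: [398.2, -3.7, 276.1]
tool_rot: [3.141, 0.0, 1.378]
ft_force: [-0.3, 0.5, 0.0]
opening: 88.0
```

```bash
python3 st.py
python3 - <<'E'
from m import *
s=cam("scene");c=cam("top");w=cam("wrist")
crop(s,210,410,110,270,4,"pics/l_s.png"); crop(c,225,425,100,280,4,"pics/l_t.png"); crop(w,0,512,0,384,1,"pics/l_w.png")
E
```

```text
[398.215  -3.684 276.05 ] [3.141 0.    1.378] q6 -0.11619468156223639 F tool [ 0.451 -0.428 -0.024] Fz up 0.02368972987925566 T [-0.023 -0.098 -0.014] 87.95671718052468 23.4167
```

View pics/l_s.png

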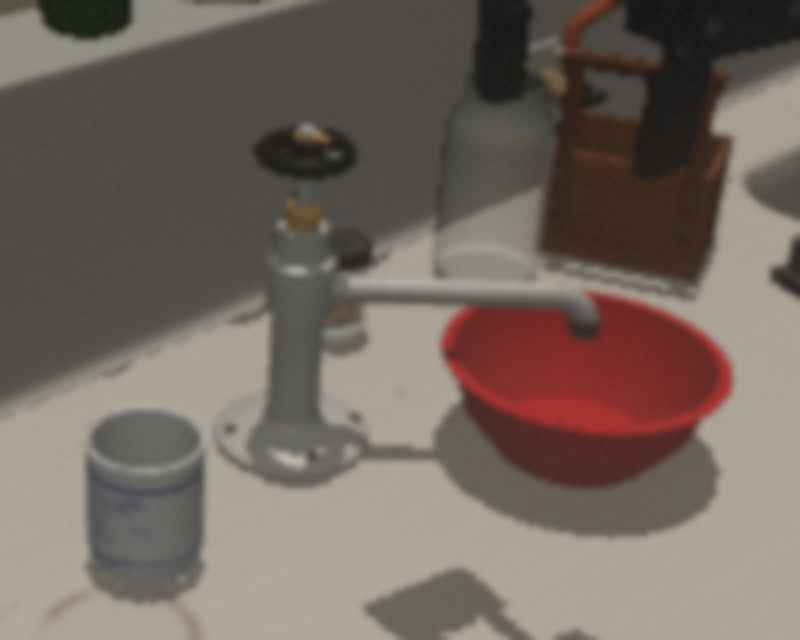

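View pics/l_t.png

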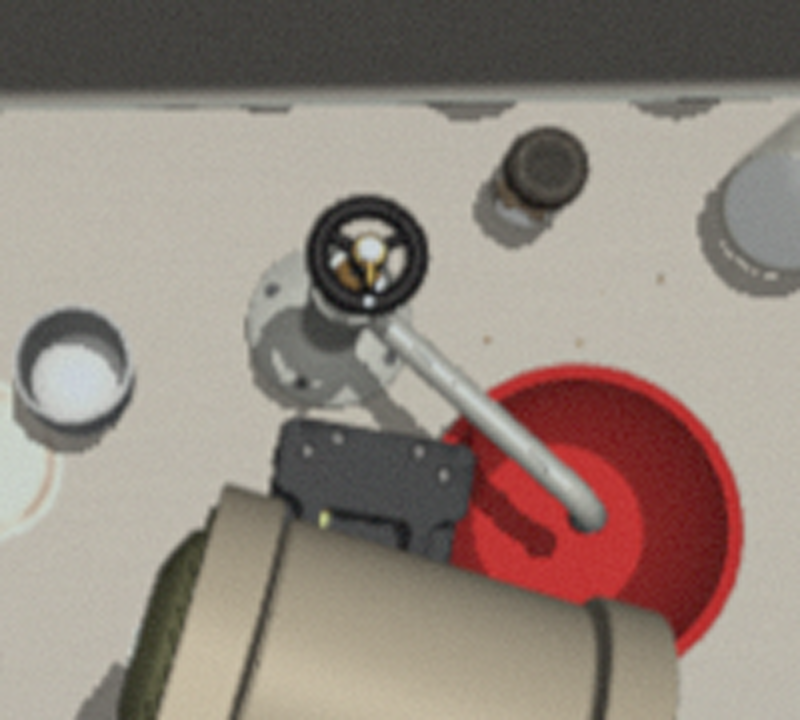

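Run:
```python
from m import *
c=cam("top"); s=cam("scene")
for th in (50,60):
    a=wheelmask(c,297,337,144,184,th); b=wheelmask(s,268,305,137,157,th)
    r=least_squares(lambda p: np.r_[proj(c,p)[0]-a[0],proj(s,p)[0]-b[0]],[593,-42,190]); print(a[0],a[1],b[0],b[1],r.x,r.fun)
u,v=225+592/4,100+512/4
print("bend",ray(c,u,v,100),ray(c,u,v,85))
hsv=cv2.cvtColor(s["color"],cv2.COLOR_RGB2HSV)
print("bowl expected proj in top",proj(c,[[474.8,-167.6,64]]))
```

```text
[316.29526011 163.74348323] [29.18551127 29.3523941 ] [286.05734634 147.85142771] [12.90410233 25.32708486] [595.50565201 -42.2944622  191.93954972] [-0.15817995 -0.17669119  0.27926348  0.04108212]
[316.2671814 163.737456 ] [29.60109202 29.67019908] [286.06094488 147.80746841] [13.97346115 26.37746938] [595.47626815 -42.23519967 192.07580154] [-0.15270338 -0.17056779  0.2695993   0.03966496]
bend [ 478.51523212 -165.46313253  100.        ] [ 479.48451572 -169.18048401   85.        ]
bowl expected proj in top [[369.98153269 230.88420838]]
```

```bash
python3 -c "
from station import env
print(env.hand_in())"
```

```text
the job is handed in; nothing more can be done
None
```

The tap is set up and I've handed the job in, at about 23 s of the 72 s allowed. Handing in gives no verdict, so the results below are my own measurements.

- **Spout:** I swung it by about 63° with the jaws loosely around the pipe. In the final picture the mouth is about 6 mm from the bowl's centre; the limit is 40 mm.
- **Wheel up to the stop:** In one grasp without slipping, I turned it counter-clockwise while rising 30 mm a turn. The stem met its stop after about 247°. I held it there at about 0.9 N m, roughly 0.45 rad of twist, and the lag of the pointer behind the dot confirmed this. The vertical force read at the wrist stayed within about 2 N at every check.
- **Turning back:** After unwinding the twist, I turned the stem back by about 88°, sinking with it. I then relaxed it, opened the jaws and backed away.
- **Last checks:** The two fixed cameras put the wheel at 192 mm, about 7 mm below the stop; the allowed range is 3.75–11.25 mm. The forces on the tool read about zero. In the last pictures the cup and jar look unmoved; part of the bowl was behind the arm, and the part in view looks unmoved too.
- **Disagreement:** The cameras placed the tap's axis differently by 2–4 mm in x. This showed up only as sideways forces of up to 5 N on the wheel while turning, and I corrected for them as I went.

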